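# Transfer the filled bottles to the carrier in reverse order

### The job

Move the four filled juice bottles from the pucks on the filling rack into the four pockets of the empty grey carrier, one to a pocket and in reverse order: the leftmost bottle of the rack goes into the rightmost pocket, the second from the left into the second pocket from the right, and so on. Leave every bottle standing upright on the floor of its pocket, and do not drop any or tip any over.

Things in the scene. Friction and masses are not known exactly. Their poses are not given: they have to be found in the camera images.
- bottle_square: Square juice bottle: 44 x 44 mm body with 6 mm rounded edges up to 78 mm, short neck, black cap 32 mm across from 87 to 105 mm (total height 105 mm); sides along its x and y. Grip across the body. About 0.18 kg. Origin at the centre of its underside, z up. It starts upright in a puck on the filling rack.
- bottle_tall: Tall slim round juice bottle: body 42 mm across up to 88 mm, neck, narrow black cap 28 mm across from 99 to 115 mm (total height 115 mm). Grip across the body. About 0.15 kg. Origin at the centre of its underside, z up. It starts upright in a puck on the filling rack.
- bottle_short: Short round juice bottle: body 48 mm across up to 56 mm, black cap as wide as the body (48 mm) from 59 to 78 mm (total height 78 mm). Grip across the cap and upper body. About 0.12 kg. Origin at the centre of its underside, z up. It starts upright in a puck on the filling rack.
- bottle_cone: Cone-shaped juice bottle without a label: 50 mm across at the foot up to 22 mm, tapering to a 25 mm neck at 68 mm, black cap 30 mm across from 82 to 106 mm (total height 106 mm). Grip across the cap and neck. About 0.12 kg. Origin at the centre of its underside, z up. It starts upright in a puck on the filling rack.
- filling_rack: Filling rack, fixed: aluminium plate 90 x 300 mm, 10 mm thick, end plates 40 mm high; origin at the centre of its underside. Four pucks stand on it along its y axis, at y = -108, -36, 36 and 108 mm. Its y points to the robot's left (yaw within 0.3 rad), its x away from the robot. It is on the robot's left or right, the carrier on the other side.
- carrier: Empty grey carrier, fixed: tray 76 x 292 mm, 16 mm high, floor and walls 4 mm, a steel bar handle 42 mm high at each end. Four pockets 68 x 68 mm along its y axis, centres at x = 0, y = -108, -36, 36, 108 mm, floor at z = 4 mm; origin at the centre of its underside. Its y points to the robot's left (yaw within 0.3 rad), its x away from the robot.
- puck_square: White square puck, 64 x 64 mm and 14 mm high, floor and walls 4 mm thick, fixed on the filling rack; the square bottle stands in it (4 mm above its underside) at the start, so it marks where that bottle came from. Which puck is at which place on the rack varies. Origin at the centre of its underside.
- puck_tall: White square puck, 64 x 64 mm and 14 mm high, floor and walls 4 mm thick, fixed on the filling rack; the tall round bottle stands in it (4 mm above its underside) at the start, so it marks where that bottle came from. Which puck is at which place on the rack varies. Origin at the centre of its underside.
- puck_short: White square puck, 64 x 64 mm and 14 mm high, floor and walls 4 mm thick, fixed on the filling rack; the short wide-capped bottle stands in it (4 mm above its underside) at the start, so it marks where that bottle came from. Which puck is at which place on the rack varies. Origin at the centre of its underside.
- puck_cone: White square puck, 64 x 64 mm and 14 mm high, floor and walls 4 mm thick, fixed on the filling rack; the cone-shaped bottle stands in it (4 mm above its underside) at the start, so it marks where that bottle came from. Which puck is at which place on the rack varies. Origin at the centre of its underside.

How it is judged:
At the end, for the whole second after the job is handed in: Each bottle stands in the carrier pocket that mirrors its start place on the rack (leftmost to rightmost and so on): within 16 mm of the pocket centre along each carrier axis, on its floor within 5 mm, upright within 0.1 rad, released and at rest (x of bottle_square in the frame of carrier between -0.016 and 0.016 m and z of bottle_square in the frame of carrier between -0.001 and 0.009 m and angle between each of bottle_square, bottle_tall, bottle_short, bottle_cone's own z axis and vertical below 0.1 rad and linear speed of each of bottle_square, bottle_tall, bottle_short, bottle_cone below 0.02 m/s and angular speed of each of bottle_square, bottle_tall, bottle_short, bottle_cone below 0.2 rad/s and ((y of puck_square in the frame of filling_rack between -0.128 and -0.088 m and y of bottle_square in the frame of carrier between 0.092 and 0.124 m) or (y of puck_square in the frame of filling_rack between -0.056 and -0.016 m and y of bottle_square in the frame of carrier between 0.02 and 0.052 m) or (y of puck_square in the frame of filling_rack between 0.016 and 0.056 m and y of bottle_square in the frame of carrier between -0.052 and -0.02 m) or (y of puck_square in the frame of filling_rack between 0.088 and 0.128 m and y of bottle_square in the frame of carrier between -0.124 and -0.092 m)) and x of bottle_tall in the frame of carrier between -0.016 and 0.016 m and z of bottle_tall in the frame of carrier between -0.001 and 0.009 m and ((y of puck_tall in the frame of filling_rack between -0.128 and -0.088 m and y of bottle_tall in the frame of carrier between 0.092 and 0.124 m) or (y of puck_tall in the frame of filling_rack between -0.056 and -0.016 m and y of bottle_tall in the frame of carrier between 0.02 and 0.052 m) or (y of puck_tall in the frame of filling_rack between 0.016 and 0.056 m and y of bottle_tall in the frame of carrier between -0.052 and -0.02 m) or (y of puck_tall in the frame of filling_rack between 0.088 and 0.128 m and y of bottle_tall in the frame of carrier between -0.124 and -0.092 m)) and x of bottle_short in the frame of carrier between -0.016 and 0.016 m and z of bottle_short in the frame of carrier between -0.001 and 0.009 m and ((y of puck_short in the frame of filling_rack between -0.128 and -0.088 m and y of bottle_short in the frame of carrier between 0.092 and 0.124 m) or (y of puck_short in the frame of filling_rack between -0.056 and -0.016 m and y of bottle_short in the frame of carrier between 0.02 and 0.052 m) or (y of puck_short in the frame of filling_rack between 0.016 and 0.056 m and y of bottle_short in the frame of carrier between -0.052 and -0.02 m) or (y of puck_short in the frame of filling_rack between 0.088 and 0.128 m and y of bottle_short in the frame of carrier between -0.124 and -0.092 m)) and x of bottle_cone in the frame of carrier between -0.016 and 0.016 m and z of bottle_cone in the frame of carrier between -0.001 and 0.009 m and ((y of puck_cone in the frame of filling_rack between -0.128 and -0.088 m and y of bottle_cone in the frame of carrier between 0.092 and 0.124 m) or (y of puck_cone in the frame of filling_rack between -0.056 and -0.016 m and y of bottle_cone in the frame of carrier between 0.02 and 0.052 m) or (y of puck_cone in the frame of filling_rack between 0.016 and 0.056 m and y of bottle_cone in the frame of carrier between -0.052 and -0.02 m) or (y of puck_cone in the frame of filling_rack between 0.088 and 0.128 m and y of bottle_cone in the frame of carrier between -0.124 and -0.092 m))); the robot touches nothing.
It fails at once if a bottle is tipped over (more than 35 degrees) (angle between any of bottle_square, bottle_tall, bottle_short, bottle_cone's own z axis and vertical above 0.61 rad).
It fails at once if a bottle is dropped (falls free of the fingers faster than 0.75 m/s, that is about 3 cm) ((contact force between the fingers and bottle_square below 0.05 N and linear speed of bottle_square above 0.75 m/s) or (contact force between the fingers and bottle_tall below 0.05 N and linear speed of bottle_tall above 0.75 m/s) or (contact force between the fingers and bottle_short below 0.05 N and linear speed of bottle_short above 0.75 m/s) or (contact force between the fingers and bottle_cone below 0.05 N and linear speed of bottle_cone above 0.75 m/s)).
It also fails if it takes over 115 s, if anything falls off the work surface, if the arm or the gripper's body presses on something with over 40 N, if the wrist force passes 120 N, or if a joint passes its speed limit or range.

### The arm

A 6-joint arm with a two-finger parallel gripper is mounted at the origin on the work surface. World frame = base frame: x ahead of the robot, y to its left, z up, the work surface at z = 0. Lengths are in m, angles in rad, forces in N, time in s.
With the tool pointing down it reaches from about 0.35 to 0.775 m from the base axis. Payload 7.3 kg.
Tool frame: the origin (TCP) lies at the centre of the arm's flange, where the gripper is bolted on; the fingertips stand 178 mm ahead of it and the grasp point (between the pads) lies 159 mm ahead of it (tip_extent is the distance from the TCP to the fingertips, in m); z points along the fingers, y is the line along which they close (so a half turn about z gives the same grasp; the last joint's range is limited). The gripper opens to 92 mm and grips with 3 to 60 N. Pads are 19 mm wide; open, the fingers measure 130 mm over their backs; the gripper's body (75 mm by 190 mm) begins 47 mm behind the grasp point.
Start: joints at [-1.301, 0.342, 1.524, -0, 1.275, -0.146], TCP at [0.212, -0.48, 0.405] pointing down, gripper open.
Joint ranges: [-2.53, 2.53], [-0.77, 2.02], [0.04, 2.7], [-1, 4.14], [0.28, 2.66], [-3.11, 3.11]. Speed limits (rad/s): [2.57, 2.57, 3.14, 3.14, 3.14, 3.14].

### API

Orientations are given as [roll, pitch, yaw] about the fixed x, y, z axes, in that order (R = Rz(yaw) Ry(pitch) Rx(roll)).
In Python, from cell import * gives the robot as it stands.
- The arm moves only by the tool arm_command, never from a script. Its arguments are lists of equal length, an entry for each row: "xyz": the shift along the world's x, y, z in mm, a list of three; "spin": the turn about the world's z in degrees. In form: {"xyz": [[tx, ty, tz], ...], "spin": [spin, ...]}. A call has 1 to 20 rows; each row shifts and turns the commanded pose from where the row before left it; what a row does not reach is not made up. A row lasts 1/10 s, in which the tool goes at most 50 mm and 8.59 degrees, less where a joint would pass 70% of its speed; a pose out of reach is approached as far as the arm can. A call with a gripper value outside its range is refused whole. "jaw" is the opening, from -1 (shut) to 1 (fully open), set as the call begins (left out, the last holds). The fingers move at their own pace and stop on an object; "squeeze" is the grip in N (left out, the last holds). Time passes only in rows, so rows that do not move let the fingers close. It gives the time, the measured TCP pose, the force, the opening and the grip force at its end, in the units of the state.
- observe(): the state, without advancing time (a new reading comes with each control period).
- read_camera(name): name is "scene" or "side" or "wrist"; returns a dict with "img" (480x640x3 uint8, red, green, blue), "depth" (480x640 float32, m along the optical axis (not along the pixel's ray), 0 where there is no reading), "fx", "fy", "cx", "cy" (pixels), "world_from_camera" (4x4, takes a point from camera to world coordinates). Camera axes: x right, y up, looking along -z (the intrinsics and any distortion apply to the point x, -y, -z); pixel columns grow to the right and rows downward; lengths in m; the calibration is good to about 2 mm. A picture is of the moment at which its call begins.
- hand_in(): hands the job in; it is judged then, once.
The state is a dict: "time": time; "qpos": joint angles; "qvel": joint speeds; "joint_efforts": joint torques, N m; "tool_pos": TCP position; "tool_rot": TCP orientation; "contact_force": force on the tool from outside, world axes, zero at the start; "torque": the same for the moment, N m; "opening": finger opening in m; "grip_force": force on a finger pad.
Only numpy, scipy, OpenCV 4.12 (cv2) and the standard library are available. Lean on these libraries where they do the work, as an engineer would, in place of code of your own. Each camera call takes 0.05 s, during which the arm holds its last target. There are 200 camera calls.

## Working session

There is one attempt and no reset: what is moved stays moved. The work goes in short steps, Python scripts to look and compute and a tool call to move; the robot and the scene stay as the last step left them, time stands still between calls to the robot, and variables do not carry over. Pictures are saved under pics/ and viewed, at most 14 in all, crops included, and the job is handed in when it is done.

Besides the shell and the picture viewer there is one more tool, called after "Request:" as a command line: name --pt "numbers of a row" for each row, then --argument value for the rest. arm_command: Moves the arm, as the interface text tells. Its arguments: {"type":"object","properties":{"xyz":{"type":"array","items":{"type":"array","items":{"type":"number"}}},"spin":{"type":"array","items":{"type":"number"}},"jaw":{"type":"number"},"squeeze":{"type":"number"}},"required":["xyz","spin"]}

```bash
mkdir -p pics; python3 - <<'E'
from cell import *
import cv2,numpy as np,pickle
s=observe();print({k:np.round(v,3) for k,v in s.items()})
for n in("scene","side"):
    c=read_camera(n);pickle.dump(c,open(n+".pkl","wb"));cv2.imwrite(f"pics/{n}.png",c["img"][:,:,::-1]);print(n,np.round(c["world_from_camera"],3),c["fx"],c["cx"],c["cy"],[k for k in c])
E
```

```text
{'time': np.float64(0.0), 'qpos': array([-1.301,  0.343,  1.525,  0.   ,  1.275, -0.146]), 'qvel': array([-0.   ,  0.002,  0.   , -0.001, -0.001, -0.001]), 'joint_efforts': array([ 1.0000e-03, -4.3124e+01, -2.4422e+01,  7.2000e-02,  5.6000e-02,
       -0.0000e+00]), 'tool_pos': array([ 0.212, -0.48 ,  0.404]), 'tool_rot': array([-3.14 , -0.   ,  0.416]), 'contact_force': array([0.363, 0.206, 0.588]), 'torque': array([ 0.021, -0.033, -0.011]), 'grip_force': np.float64(0.0), 'opening': np.float64(0.092)}
scene [[ 0.676 -0.576  0.46   1.118]
 [ 0.737  0.537 -0.41  -0.548]
 [-0.01   0.616  0.788  1.047]
 [ 0.     0.     0.     1.   ]] 623.0960795431224 324.0394455073643 237.81115702495893 ['img', 'depth', 'fx', 'fy', 'cx', 'cy', 'world_from_camera']
side [[-0.905  0.316 -0.284  0.287]
 [-0.425 -0.659  0.621  0.487]
 [ 0.009  0.683  0.731  0.618]
 [ 0.     0.     0.     1.   ]] 445.0205343432294 314.1830418724958 240.4474483783692 ['img', 'depth', 'fx', 'fy', 'cx', 'cy', 'world_from_camera']
```

View pics/scene.png

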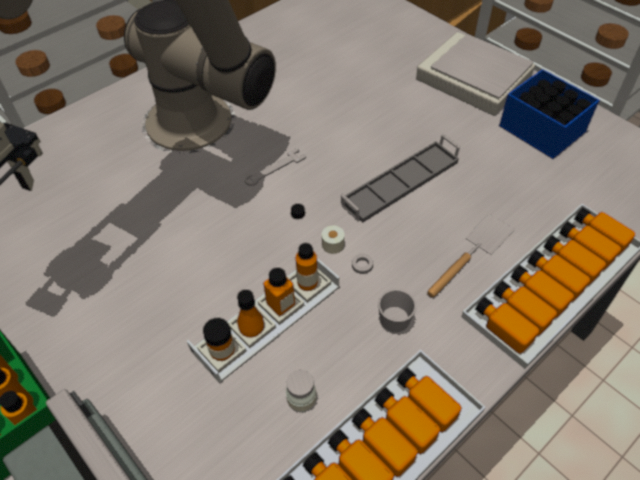

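View pics/side.png

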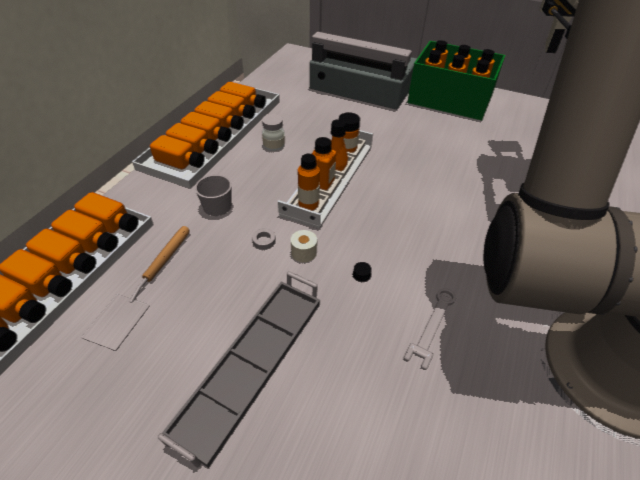

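The scene view shows the carrier at about (400,180). The rack bottles, left to right in the image, are short (218,340), cone (250,315), square (279,292) and tall (307,268). Image right is +y, so from the robot's left the order is tall, square, cone, short.

```bash
cat > h.py <<'E'
import numpy as np,cv2,pickle
def pts(c):
    v,u=np.mgrid[:480,:640];d=c["depth"]
    P=np.stack([(u-c["cx"])/c["fx"]*d,-(v-c["cy"])/c["fy"]*d,-d],-1)
    T=c["world_from_camera"];W=P@T[:3,:3].T+T[:3,3];W[d==0]=np.nan;return W
E
python3 - <<'E'
from h import *
# cap tops: height bands
for n in("scene","side"):
    c=pickle.load(open(n+".pkl","rb"));W=pts(c);x,y,z=W[...,0],W[...,1],W[...,2];im=c["img"].astype(int)
    print(n,"table z",np.nanmedian(z[np.abs(z)<.01]))
    boxes={"scene":dict(short=(200,315,236,362),cone=(235,288,262,335),square=(264,267,294,315),tall=(295,242,319,290)),
     "side":dict(short=(341,112,361,155),cone=(329,119,350,172),square=(312,137,336,192),tall=(297,153,322,212))}[n]
    for k,(a,b,cc,d) in boxes.items():
        w=W[b:d,a:cc].reshape(-1,3);i=im[b:d,a:cc].reshape(-1,3)
        blk=i.max(1)<70; q=w[blk&(w[:,2]>.05)]
        zt=np.nanpercentile(q[:,2],90); top=q[q[:,2]>zt-.005]
        (rx,ry),r=cv2.minEnclosingCircle(top[:,:2].astype(np.float32)*1000)
        print(k,"ztop",round(zt*1000),"mean",np.round(top.mean(0)*1000),"circ",round(rx),round(ry),"d",round(2*r),len(top))
    # carrier rim and floor
    m=(z>.009)&(z<.022)
    B=np.zeros((480,640),bool)
    if n=="scene":B[135:222,335:465]=1
    else:B[268:470,155:325]=1
    for lab,lo,hi in(("rim",.010,.022),("handle",.034,.05)):
        mm=(B&(z>lo)&(z<hi)).astype(np.uint8)
        q=W[mm>0][:,:2].astype(np.float32)*1000
        print(lab,len(q),cv2.minAreaRect(q), np.round(np.median(W[mm>0],axis=0)*1000))
    # rack: end plates / rim
    B[:]=0
    if n=="scene":B[240:382,185:345]=1
    else:B[128:225,275:378]=1
    mm=B&(z>.004)&(z<.045)&(im.min(2)>110)
    q=W[mm][:,:2].astype(np.float32)*1000;print("rack",len(q),cv2.minAreaRect(q))
    # square bottle orange/label side normals
    a,b,cc,d=boxes["square"];w=W[b:d,a:cc].reshape(-1,3)
    q=w[(w[:,2]>.03)&(w[:,2]<.085)][:,:2].astype(np.float32)*1000;print("sq body",cv2.minAreaRect(q))
def up(n,a,b,c,d):
    i=cv2.imread(f"pics/{n}.png")[b:d,a:c];return cv2.resize(i,(400,600) if n=="side" else (400,600),interpolation=cv2.INTER_CUBIC)
cv2.imwrite("pics/up.png",np.hstack([up("scene",190,235,345,385),up("side",270,105,380,230)]))
E
```

```text
scene table z 0.0007485061411108829
short ztop 95 mean [ 582. -326.   93.] circ 581 -326 d 49 455
cone ztop 122 mean [ 578. -256.  120.] circ 579 -256 d 29 163
square ztop 121 mean [ 580. -185.  120.] circ 580 -185 d 31 171
tall ztop 131 mean [ 578. -113.  129.] circ 578 -114 d 29 123
rim 1047 ((506.27996826171875, 235.74530029296875), (311.06884765625, 82.31864166259766), 85.58826446533203) [511. 234.  15.]
handle 171 ((507.2718505859375, 234.34466552734375), (313.3675231933594, 62.66887664794922), 84.95841217041016) [510.  86.  40.]
rack 3701 ((548.4732666015625, -209.10980224609375), (328.554443359375, 324.7425842285156), 47.102054595947266)
sq body ((588.4976196289062, -194.45260620117188), (56.022857666015625, 29.775976181030273), 42.168968200683594)
side table z -0.0005369175358646006
short ztop 115 mean [ 566. -255.  117.] circ 570 -256 d 26 46
cone ztop 119 mean [ 574. -245.  118.] circ 571 -226 d 93 128
square ztop 122 mean [ 574. -161.  120.] circ 573 -150 d 97 124
tall ztop 129 mean [ 574. -109.  128.] circ 575 -110 d 29 121
rim 2324 ((607.67529296875, 227.1714324951172), (307.1444091796875, 281.2169494628906), 85.520263671875) [503. 248.  15.]
handle 485 ((505.9222717285156, 234.46469116210938), (311.07354736328125, 57.965553283691406), 85.50061798095703) [508. 384.  41.]
rack 1086 ((631.9934692382812, -218.2015380859375), (199.8766632080078, 303.68658447265625), 0.5776062607765198)
sq body ((568.6885986328125, -172.5274200439453), (29.944822311401367, 154.78369140625), 3.4020185470581055)
```

View pics/up.png

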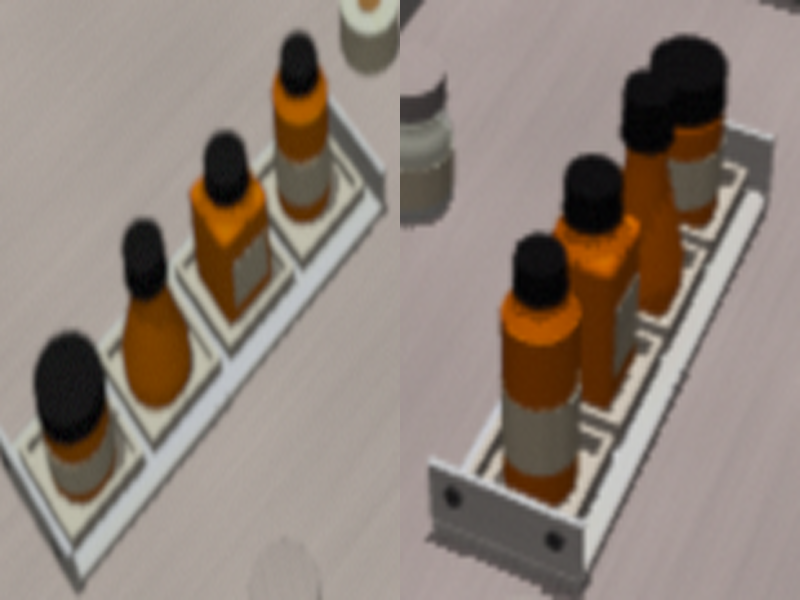

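The crop shows all four bottles upright, with the square one roughly aligned with the rack. The cap-top heights match the expected 92, 120, 119 and 129 mm. Next I measure the carrier ends, the square bottle's yaw and nearby clutter.

```bash
python3 - <<'E'
from h import *
for n in("scene","side"):
    c=pickle.load(open(n+".pkl","rb"));W=pts(c);x,y,z=W[...,0]*1000,W[...,1]*1000,W[...,2]*1000;im=c["img"].astype(int)
    for s in(80,395):
        m=(z>35)&(z<46)&(abs(y-s)<30)&(abs(x-506)<60);print(n,"handle",m.sum(),np.round([x[m].mean(),y[m].mean(),x[m].min(),x[m].max(),y[m].min(),y[m].max()]))
    m=(z>9)&(z<20)&(abs(y-234)<160)&(abs(x-506)<65);print("rim",m.sum(),cv2.minAreaRect(np.c_[x[m],y[m]].astype(np.float32)))
    # square body side faces: bottle at (578,-184)
    m=(z>40)&(z<85)&(abs(x-578)<34)&(abs(y+184)<34)&(im[...,0]>im[...,2]+40);q=np.c_[x[m],y[m]].astype(np.float32);print("sq",m.sum(),cv2.minAreaRect(q))
    # rack end plates
    for s in(-69,-370):
        m=(z>28)&(z<45)&(abs(y-s)<22)&(abs(x-578)<60)&(im.min(2)>90)
        if m.sum()>5:print("end",s,m.sum(),np.round([x[m].mean(),y[m].mean(),x[m].min(),x[m].max()]),np.polyfit(x[m],y[m],1))
    m=(z>30)&(x>625)&(x<720)&(y>-400)&(y<-60)&np.isfinite(z)
    if m.sum():print("clutter far",m.sum(),np.round([x[m].min(),x[m].max(),y[m].min(),y[m].max(),z[m].max()]))
    m=(z>30)&(x>440)&(x<530)&(y>-400)&(y<-60)
    if m.sum():print("clutter near",m.sum(),np.round([x[m].min(),x[m].max(),y[m].min(),y[m].max(),z[m].max()]))
    for k,cx,cy,h in(("short",580,-325,92),("cone",577,-255,120),("sq",578,-184,119),("tall",577,-112,129)):
        m=(abs(z-h)<4)&(np.hypot(x-cx,y-cy)<32);print(k,m.sum(),np.round(cv2.minEnclosingCircle(np.c_[x[m],y[m]].astype(np.float32))[0]),np.round([x[m].mean(),y[m].mean()]))
E
```

```text
scene handle 89 [497.  83. 463. 525.  78.  91.]
scene handle 78 [521. 385. 491. 551. 374. 391.]
rim 1115 ((506.2799072265625, 235.74533081054688), (311.06890869140625, 82.31867980957031), 85.58824157714844)
sq 265 ((588.58056640625, -194.37759399414062), (56.24655532836914, 29.775970458984375), 42.168880462646484)
end -69 107 [593. -70. 561. 622.] [ 8.25767039e-03 -7.49436988e+01]
end -370 170 [ 582. -366.  536.  625.] [ 1.04927859e-02 -3.71707168e+02]
clutter far 1 [ 625.  625. -363. -363.   32.]
short 517 [ 581. -325.] [ 581. -326.]
cone 201 [ 577. -255.] [ 578. -255.]
sq 205 [ 579. -184.] [ 580. -184.]
tall 148 [ 576. -111.] [ 577. -112.]
side handle 162 [493.  84. 465. 523.  77.  89.]
side handle 318 [516. 386. 489. 547. 380. 391.]
rim 2427 ((506.3095397949219, 235.08053588867188), (306.5157165527344, 77.85868072509766), 85.50790405273438)
sq 234 ((561.1060791015625, -177.21231079101562), (47.86928939819336, 21.997175216674805), 57.67848205566406)
end -69 111 [574. -70. 531. 621.] [ 1.39573008e-02 -7.82326974e+01]
end -370 29 [ 548. -366.  533.  566.] [-4.89053372e-02 -3.39054564e+02]
clutter far 3 [ 719.  720. -283.  -61.   54.]
short 199 [ 579. -326.] [ 578. -326.]
cone 104 [ 575. -256.] [ 576. -254.]
sq 140 [ 579. -184.] [ 577. -182.]
tall 118 [ 576. -112.] [ 575. -110.]
```

Request:
arm_command --pt "20 10 0" --pt "20 15 0" --pt "30 30 0" --pt "30 30 0" --pt "30 30 0" --pt "30 30 0" --pt "30 30 0" --pt "30 30 0" --pt "30 30 0" --pt "30 30 0" --pt "30 30 0" --pt "20 30 0" --pt "20 25 0" --pt "10 10 0" --pt "5 8 0" --pt "0 0 0" --spin '[0, 0, 6, 6, 6, 6, 6, 6, 6, 6, 6, 6, 6.2, 0, 0, 0]' --jaw 1

```text
time: 1.7
tool_pos: [0.5772, -0.112, 0.4044]
tool_rot: [-3.141, -0.0, 1.57]
contact_force: [-0.4, -0.1, 1.0]
opening: 0.092
grip_force: 0.0
```

Request:
arm_command --pt "-1 0 -15" --pt "0 0 -25" --pt "0 0 -25" --pt "0 0 -25" --pt "0 0 -25" --pt "0 0 -20" --pt "0 0 -14" --pt "0 0 -8" --pt "0 0 0" --pt "0 0 0" --spin '[0, 0, 0, 0, 0, 0, 0, 0, 0, 0]'

```text
time: 2.7
tool_pos: [0.5761, -0.1129, 0.2484]
tool_rot: [3.141, 0.0, 1.57]
contact_force: [0.5, -0.2, -0.4]
opening: 0.0919
grip_force: 0.0
```

Request:
arm_command --pt "0 0 0" --pt "0 0 0" --pt "0 0 0" --pt "0 0 0" --pt "0 0 0" --pt "0 0 0" --pt "0 0 0" --pt "0 0 0" --pt "0 0 0" --pt "0 0 0" --spin '[0, 0, 0, 0, 0, 0, 0, 0, 0, 0]' --jaw -1 --squeeze 20

```text
time: 3.7
tool_pos: [0.5761, -0.1122, 0.2477]
tool_rot: [3.142, -0.0, 1.571]
contact_force: [-0.4, -0.2, 0.2]
opening: 0.0414
grip_force: 20.0
```

Request:
arm_command --pt "0 0 4" --pt "0 0 8" --pt "0 0 12" --pt "0 0 16" --pt "0 0 20" --pt "0 0 20" --pt "0 0 20" --pt "0 0 16" --pt "0 0 10" --pt "0 0 4" --pt "0 0 0" --spin '[0, 0, 0, 0, 0, 0, 0, 0, 0, 0, 0]'

```text
time: 4.8
tool_pos: [0.576, -0.1122, 0.3782]
tool_rot: [3.141, 0.0, 1.571]
contact_force: [-0.0, 0.3, -1.8]
opening: 0.0416
grip_force: 20.0
```

```bash
python3 - <<'E'
from cell import *
import cv2
cv2.imwrite("pics/a.png",read_camera("scene")["img"][:,:,::-1][100:400,100:500]);print(observe()["tool_pos"],observe()["opening"])
E
```

```text
[ 0.57593359 -0.11223487  0.37742603] 0.04141747049142145
```

View pics/a.png

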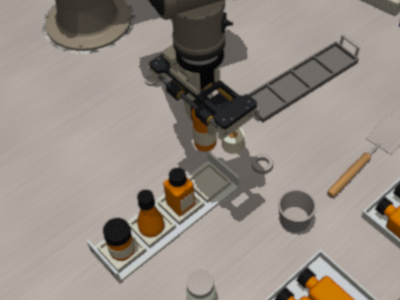

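Picture: the tall bottle hangs upright between the fingers at about (203,135) in the crop. Carry it to the rightmost pocket at (498,127).

Request:
arm_command --pt "-2.5 8 0" --pt "-5 15 0" --pt "-7 22 0" --pt "-8 25 0" --pt "-8 25 0" --pt "-8 25 0" --pt "-8 25 0" --pt "-8 25 0" --pt "-8 25 0" --pt "-7 22 0" --pt "-5 15 0" --pt "-3.5 7.5 0" --pt "0 0 0" --pt "0 0 0" --spin '[0, 0, -0.5, -0.5, -0.5, -0.5, -0.5, -0.5, -0.5, -0.5, -0.5, 0, 0, 0]'

```text
time: 6.25
tool_pos: [0.498, 0.1272, 0.3777]
tool_rot: [3.142, 0.0, 1.493]
contact_force: [0.4, -0.6, -1.8]
opening: 0.0415
grip_force: 20.0
```

Request:
arm_command --pt "0 0 -10" --pt "0 0 -20" --pt "0 0 -25" --pt "0 0 -25" --pt "0 0 -20" --pt "0 0 -15" --pt "0 0 -10" --pt "0 0 -7" --pt "0 0 -4" --pt "0 0 -2" --pt "0 0 0" --pt "0 0 0" --pt "0 0 0" --spin '[0, 0, 0, 0, 0, 0, 0, 0, 0, 0, 0, 0, 0]'

```text
time: 7.55
tool_pos: [0.4982, 0.1273, 0.2402]
tool_rot: [3.141, -0.0, 1.493]
contact_force: [-0.8, -0.1, -2.1]
opening: 0.0416
grip_force: 20.0
```

Request:
arm_command --pt "0 0 -1" --pt "0 0 -1" --pt "0 0 0" --pt "0 0 0" --spin '[0, 0, 0, 0]'

```text
time: 7.95
tool_pos: [0.4981, 0.1273, 0.2377]
tool_rot: [3.142, 0.0, 1.493]
contact_force: [-0.2, -0.1, -1.9]
opening: 0.0415
grip_force: 20.0
```

Request:
arm_command --pt "0 0 0" --pt "0 0 0" --pt "0 0 0" --pt "0 0 0" --pt "0 0 0" --pt "0 0 0" --pt "0 0 0" --pt "0 0 0" --spin '[0, 0, 0, 0, 0, 0, 0, 0]' --jaw 1

```text
time: 8.75
tool_pos: [0.4981, 0.1272, 0.2377]
tool_rot: [3.141, 0.0, 1.493]
contact_force: [0.2, -0.3, 0.2]
opening: 0.0915
grip_force: 0.0
```

Request:
arm_command --pt "0 0 5" --pt "0 0 15" --pt "0 0 25" --pt "0 0 30" --pt "0 0 30" --pt "0 0 25" --pt "0 0 10" --pt "0 0 0" --spin '[0, 0, 0, 0, 0, 0, 0, 0]'

```text
time: 9.55
tool_pos: [0.4982, 0.1273, 0.3789]
tool_rot: [3.139, -0.001, 1.493]
contact_force: [0.3, 0.7, 0.5]
opening: 0.0918
grip_force: 0.0
```

```bash
cat >> h.py <<'E'
def look(bot,save=None):
    from cell import read_camera,observe
    s=observe();print("tcp",np.round(s["tool_pos"]*1000,1) if hasattr(s["tool_pos"],"shape") else s["tool_pos"],"t",s["time"])
    for n in("scene","side"):
        c=read_camera(n);W=pts(c)*1000;x,y,z=W[...,0],W[...,1],W[...,2]
        for k,cx,cy,h in bot:
            m=(abs(z-h)<4)&(np.hypot(x-cx,y-cy)<36)&(c["img"].max(2)<80)
            print(n,k,m.sum(),np.round(cv2.minEnclosingCircle(np.c_[x[m],y[m]].astype(np.float32))[0],1) if m.sum() else "",np.round(np.median(z[m]),1) if m.sum() else "")
        if save and n=="scene":cv2.imwrite(f"pics/{save}.png",c["img"][:,:,::-1][100:400,150:500])
E
python3 -c "
from h import *
look([('tall',498,127,119),('sq',578,-184,119)],'b')"
```

```text
tcp [498.2 127.3 378.9] t 9.55
scene tall 102 [499.7 128.1] 118.9
scene sq 190 [ 579.8 -184.5] 119.3
side tall 222 [497.2 128. ] 118.2
side sq 22 [ 566.7 -186.5] 117.7
```

View pics/b.png

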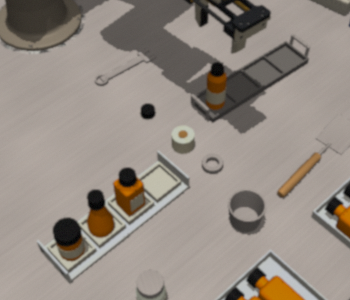

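The tall bottle stands upright in the rightmost pocket, at (217,88) in the crop, and measures about 1 mm off centre. Next is the square one.

Request:
arm_command --pt "3 -11 0" --pt "5 -20 0" --pt "8 -30 0" --pt "9 -35 0" --pt "9 -35 0" --pt "9 -35 0" --pt "9 -35 0" --pt "9 -35 0" --pt "8 -30 0" --pt "6 -23 0" --pt "4 -14 0" --pt "2 -8.3 0" --pt "0 0 0" --pt "0 0 0" --spin '[0, 0, 0.5, 0.5, 0.5, 0.5, 0.5, 0.5, 0.5, 0.5, 0.5, 0, 0, 0]'

```text
time: 11.05
tool_pos: [0.579, -0.1834, 0.3775]
tool_rot: [-3.141, -0.001, 1.572]
contact_force: [0.2, -0.2, -0.3]
opening: 0.092
grip_force: 0.0
```

Request:
arm_command --pt "0 0 -15" --pt "0 0 -25" --pt "0 0 -25" --pt "0 0 -25" --pt "0 0 -20" --pt "0 0 -14" --pt "0 0 -10" --pt "0 0 -6" --pt "0 0 0" --pt "0 0 0" --spin '[0, 0, 0, 0, 0, 0, 0, 0, 0, 0]'

```text
time: 12.05
tool_pos: [0.5793, -0.1841, 0.2385]
tool_rot: [3.14, 0.001, 1.571]
contact_force: [0.9, 0.9, 0.2]
opening: 0.092
grip_force: 0.0
```

Request:
arm_command --pt "0 0 0" --pt "0 0 0" --pt "0 0 0" --pt "0 0 0" --pt "0 0 0" --pt "0 0 0" --pt "0 0 0" --pt "0 0 0" --pt "0 0 0" --pt "0 0 0" --spin '[0, 0, 0, 0, 0, 0, 0, 0, 0, 0]' --jaw -1 --squeeze 20

```text
time: 13.05
tool_pos: [0.5791, -0.1841, 0.2377]
tool_rot: [3.142, 0.0, 1.571]
contact_force: [-0.9, -0.8, 0.1]
opening: 0.0441
grip_force: 19.9
```

Request:
arm_command --pt "0 0 4" --pt "0 0 8" --pt "0 0 12" --pt "0 0 16" --pt "0 0 20" --pt "0 0 20" --pt "0 0 20" --pt "0 0 20" --pt "0 0 14" --pt "0 0 6" --pt "0 0 0" --spin '[0, 0, 0, 0, 0, 0, 0, 0, 0, 0, 0]'

```text
time: 14.15
tool_pos: [0.5791, -0.184, 0.3792]
tool_rot: [3.139, 0.001, 1.571]
contact_force: [0.0, -0.3, -2.0]
opening: 0.044
grip_force: 19.9
```

Request:
arm_command --pt "-2 8 0" --pt "-3 15 0" --pt "-5 22 0" --pt "-5 28 0" --pt "-6 30 0" --pt "-6 30 0" --pt "-6 30 0" --pt "-6 30 0" --pt "-6 30 0" --pt "-6 30 0" --pt "-6 30 0" --pt "-5 30 0" --pt "-5 25 0" --pt "-4 20 0" --pt "-3 15 0" --pt "-1.3 10 0" --pt "0 0 0" --pt "0 0 0" --spin '[0, 0, -0.5, -0.5, -0.5, -0.5, -0.5, -0.5, -0.5, -0.5, -0.5, 0, 0, 0, 0, 0, 0, 0]'

```text
time: 15.95
tool_pos: [0.5038, 0.1987, 0.3776]
tool_rot: [-3.142, 0.0, 1.493]
contact_force: [-0.6, -0.7, -1.8]
opening: 0.0445
grip_force: 19.9
```

Request:
arm_command --pt "0 0 -10" --pt "0 0 -20" --pt "0 0 -25" --pt "0 0 -25" --pt "0 0 -22" --pt "0 0 -17" --pt "0 0 -12" --pt "0 0 -8" --pt "0 0 -5" --pt "0 0 -3" --pt "0 0 -2" --pt "0 0 -1" --pt "0 0 0" --pt "0 0 0" --spin '[0, 0, 0, 0, 0, 0, 0, 0, 0, 0, 0, 0, 0, 0]'

```text
time: 17.35
tool_pos: [0.5039, 0.199, 0.2281]
tool_rot: [3.141, -0.0, 1.493]
contact_force: [-0.6, -0.1, -2.0]
opening: 0.0441
grip_force: 19.9
```

Request:
arm_command --pt "0 0 0" --pt "0 0 0" --pt "0 0 0" --pt "0 0 0" --pt "0 0 0" --pt "0 0 0" --pt "0 0 0" --pt "0 0 0" --spin '[0, 0, 0, 0, 0, 0, 0, 0]' --jaw 1

```text
time: 18.15
tool_pos: [0.5038, 0.1989, 0.2277]
tool_rot: [3.142, 0.0, 1.493]
contact_force: [0.5, -0.3, -0.5]
opening: 0.0919
grip_force: 0.0
```

Request:
arm_command --pt "0 0 5" --pt "0 0 15" --pt "0 0 25" --pt "0 0 30" --pt "0 0 30" --pt "0 0 30" --pt "0 0 15" --pt "0 0 0" --spin '[0, 0, 0, 0, 0, 0, 0, 0]'

```text
time: 18.95
tool_pos: [0.504, 0.1991, 0.3805]
tool_rot: [3.136, -0.002, 1.493]
contact_force: [0.2, -0.3, -0.7]
opening: 0.092
grip_force: 0.0
```

```bash
python3 -c "
from h import *
look([('tall',498,127,119),('sq',504,199,109),('cone',577,-255,120)])"
```

```text
tcp [504.  199.1 380.5] t 18.95
scene tall 105 [498.9 127.5] 119.0
scene sq 120 [504.1 195.5] 109.3
scene cone 175 [ 577.4 -254.7] 120.3
side tall 9 [507.6 134.3] 118.1
side sq 350 [504.3 199.9] 108.3
side cone 100 [ 574.7 -254.8] 118.7
```

Request:
arm_command --pt "2 -12 0" --pt "4 -24 0" --pt "6 -36 0" --pt "6 -40 0" --pt "6 -40 0" --pt "6 -40 0" --pt "6 -40 0" --pt "6 -40 0" --pt "6 -40 0" --pt "6 -40 0" --pt "6 -34 0" --pt "5 -28 0" --pt "4 -20 0" --pt "3 -13 0" --pt "1 -7 0" --pt "0 0 0" --pt "0 0 0" --spin '[0, 0, 0.5, 0.5, 0.5, 0.5, 0.5, 0.5, 0.5, 0.5, 0.5, 0, 0, 0, 0, 0, 0]'

```text
time: 20.75
tool_pos: [0.5767, -0.2544, 0.3775]
tool_rot: [-3.141, -0.001, 1.572]
contact_force: [0.4, 0.1, 0.2]
opening: 0.0919
grip_force: 0.0
```

Request:
arm_command --pt "0 0 -12" --pt "0 0 -22" --pt "0 0 -24" --pt "0 0 -22" --pt "0 0 -16" --pt "0 0 -10" --pt "0 0 -6" --pt "0 0 0" --pt "0 0 0" --spin '[0, 0, 0, 0, 0, 0, 0, 0, 0]'

```text
time: 21.65
tool_pos: [0.577, -0.255, 0.2664]
tool_rot: [3.14, 0.001, 1.571]
contact_force: [0.8, -1.0, -0.0]
opening: 0.0915
grip_force: 0.0
```

Request:
arm_command --pt "0 0 0" --pt "0 0 0" --pt "0 0 0" --pt "0 0 0" --pt "0 0 0" --pt "0 0 0" --pt "0 0 0" --pt "0 0 0" --pt "0 0 0" --pt "0 0 0" --pt "0 0 0" --pt "0 0 0" --spin '[0, 0, 0, 0, 0, 0, 0, 0, 0, 0, 0, 0]' --jaw -1 --squeeze 20

```text
time: 22.85
tool_pos: [0.5768, -0.2551, 0.2657]
tool_rot: [3.141, 0.0, 1.571]
contact_force: [0.2, 0.2, -0.4]
opening: 0.0294
grip_force: 20.0
```

Request:
arm_command --pt "0 0 4" --pt "0 0 8" --pt "0 0 12" --pt "0 0 16" --pt "0 0 20" --pt "0 0 20" --pt "0 0 20" --pt "0 0 20" --pt "0 0 14" --pt "0 0 6" --pt "0 0 0" --spin '[0, 0, 0, 0, 0, 0, 0, 0, 0, 0, 0]'

```text
time: 23.95
tool_pos: [0.5767, -0.255, 0.4073]
tool_rot: [3.139, 0.001, 1.571]
contact_force: [0.5, 0.0, -1.6]
opening: 0.0293
grip_force: 20.0
```

```bash
python3 -c "
from h import *
look([('short',580,-325,92)],'c')"
```

```text
tcp [ 576.7 -255.   407.3] t 23.95
scene short 486 [ 580.7 -325.9] 92.4
side short 208 [ 576.7 -325.2] 90.8
```

View pics/c.png

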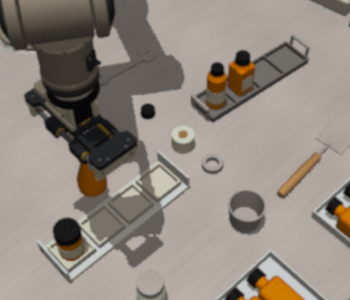

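The cone bottle hangs upright at (93,180) in the crop, and the tall and square bottles are standing in the carrier. Carry the cone to the third pocket.

Request:
arm_command --pt "-1 8 0" --pt "-3 18 0" --pt "-3 26 0" --pt "-4 33 0" --pt "-4 33 0" --pt "-4 33 0" --pt "-4 33 0" --pt "-4 33 0" --pt "-4 33 0" --pt "-4 33 0" --pt "-4 33 0" --pt "-4 33 0" --pt "-4 33 0" --pt "-4 33 0" --pt "-4 33 0" --pt "-4 28 0" --pt "-3.4 22 0" --pt "-3 16 0" --pt "-1.5 8 0" --pt "-0.5 4 0" --spin '[0, 0, -0.5, -0.5, -0.5, -0.5, -0.5, -0.5, -0.5, -0.5, -0.5, 0, 0, 0, 0, 0, 0, 0, 0, 0]'

```text
time: 26.05
tool_pos: [0.5091, 0.2714, 0.4054]
tool_rot: [-3.141, 0.0, 1.493]
contact_force: [-0.2, -0.5, -0.8]
opening: 0.0296
grip_force: 20.0
```

Request:
arm_command --pt "0 0 0" --pt "0 0 0" --pt "0 0 -10" --pt "0 0 -20" --pt "0 0 -25" --pt "0 0 -25" --pt "0 0 -22" --pt "0 0 -17" --pt "0 0 -12" --pt "0 0 -8" --pt "0 0 -5" --pt "0 0 -3" --pt "0 0 -2" --pt "0 0 -1" --pt "0 0 0" --pt "0 0 0" --spin '[0, 0, 0, 0, 0, 0, 0, 0, 0, 0, 0, 0, 0, 0, 0, 0]'

```text
time: 27.65
tool_pos: [0.5094, 0.271, 0.2561]
tool_rot: [3.141, -0.0, 1.493]
contact_force: [-0.1, -0.2, -0.9]
opening: 0.0294
grip_force: 20.0
```

Request:
arm_command --pt "0 0 0" --pt "0 0 0" --pt "0 0 0" --pt "0 0 0" --pt "0 0 0" --pt "0 0 0" --pt "0 0 0" --pt "0 0 0" --pt "0 0 0" --pt "0 0 0" --spin '[0, 0, 0, 0, 0, 0, 0, 0, 0, 0]' --jaw 1

```text
time: 28.65
tool_pos: [0.5094, 0.2709, 0.2557]
tool_rot: [3.142, 0.0, 1.493]
contact_force: [0.3, -0.1, -1.0]
opening: 0.0917
grip_force: 0.0
```

Request:
arm_command --pt "0 0 5" --pt "0 0 15" --pt "0 0 25" --pt "0 0 30" --pt "0 0 30" --pt "0 0 15" --pt "0 0 2" --pt "0 0 0" --spin '[0, 0, 0, 0, 0, 0, 0, 0]'

```text
time: 29.45
tool_pos: [0.5092, 0.2709, 0.3778]
tool_rot: [3.141, -0.0, 1.493]
contact_force: [0.1, -1.2, -1.1]
opening: 0.0918
grip_force: 0.0
```

```bash
python3 -c "
from h import *
look([('tall',498,127,119),('sq',504,199,109),('cone',509,271,110),('short',580,-325,92)])"
```

```text
tcp [509.2 270.9 377.8] t 29.45
scene tall 109 [498.1 127.5] 119.0
scene sq 126 [504.8 198.8] 108.8
scene cone 96 [510.4 269.3] 110.7
scene short 486 [ 580.9 -325.9] 92.5
side tall 0  
side sq 0  
side cone 385 [508.9 270.9] 109.6
side short 207 [ 578.1 -325. ] 90.7
```

Request:
arm_command --pt "1 -12 0" --pt "3 -25 0" --pt "4 -38 0" --pt "5 -42 0" --pt "5 -42 0" --pt "5 -42 0" --pt "5 -42 0" --pt "5 -42 0" --pt "5 -42 0" --pt "5 -42 0" --pt "5 -42 0" --pt "5 -42 0" --pt "5 -42 0" --pt "4 -35 0" --pt "3.2 -28 0" --pt "3 -20 0" --pt "1.5 -12 0" --pt "0.5 -6.5 0" --pt "0 0 0" --pt "0 0 0" --spin '[0, 0, 0.5, 0.5, 0.5, 0.5, 0.5, 0.5, 0.5, 0.5, 0.5, 0, 0, 0, 0, 0, 0, 0, 0, 0]'

```text
time: 31.55
tool_pos: [0.5796, -0.3248, 0.3776]
tool_rot: [-3.141, -0.001, 1.572]
contact_force: [-0.3, 0.0, -0.4]
opening: 0.0918
grip_force: 0.0
```

Request:
arm_command --pt "0 0 -15" --pt "0 0 -25" --pt "0 0 -25" --pt "0 0 -25" --pt "0 0 -22" --pt "0 0 -16" --pt "0 0 -10" --pt "0 0 -6" --pt "0 0 0" --pt "0 0 0" --spin '[0, 0, 0, 0, 0, 0, 0, 0, 0, 0]'

```text
time: 32.55
tool_pos: [0.5799, -0.3255, 0.2346]
tool_rot: [3.14, 0.001, 1.571]
contact_force: [-1.0, 1.0, -0.2]
opening: 0.0914
grip_force: 0.0
```

Request:
arm_command --pt "0 0 0" --pt "0 0 0" --pt "0 0 0" --pt "0 0 0" --pt "0 0 0" --pt "0 0 0" --pt "0 0 0" --pt "0 0 0" --pt "0 0 0" --pt "0 0 0" --spin '[0, 0, 0, 0, 0, 0, 0, 0, 0, 0]' --jaw -1 --squeeze 20

```text
time: 33.55
tool_pos: [0.5796, -0.3256, 0.2338]
tool_rot: [3.141, 0.0, 1.571]
contact_force: [0.5, 0.2, -0.3]
opening: 0.0477
grip_force: 20.0
```

Request:
arm_command --pt "0 0 4" --pt "0 0 8" --pt "0 0 12" --pt "0 0 16" --pt "0 0 20" --pt "0 0 20" --pt "0 0 20" --pt "0 0 20" --pt "0 0 14" --pt "0 0 6" --pt "0 0 0" --spin '[0, 0, 0, 0, 0, 0, 0, 0, 0, 0, 0]'

```text
time: 34.65
tool_pos: [0.5796, -0.3256, 0.3753]
tool_rot: [3.139, 0.001, 1.571]
contact_force: [0.1, -0.2, -1.6]
opening: 0.0474
grip_force: 20.0
```

Request:
arm_command --pt "-1 10 0" --pt "-2 20 0" --pt "-3 32 0" --pt "-3 32 0" --pt "-3 32 0" --pt "-3 32 0" --pt "-3 32 0" --pt "-3 32 0" --pt "-3 32 0" --pt "-3 32 0" --pt "-3 32 0" --pt "-3 32 0" --pt "-3 32 0" --pt "-3 32 0" --pt "-3 32 0" --pt "-3 32 0" --pt "-3 32 0" --pt "-3 32 0" --pt "-3 32 0" --pt "-3 32 0" --spin '[0, 0, -0.5, -0.5, -0.5, -0.5, -0.5, -0.5, -0.5, -0.5, -0.5, 0, 0, 0, 0, 0, 0, 0, 0, 0]'

```text
time: 36.65
tool_pos: [0.5215, 0.282, 0.3727]
tool_rot: [-3.14, 0.001, 1.493]
contact_force: [-0.1, 0.1, -0.6]
opening: 0.0477
grip_force: 20.0
```

Request:
arm_command --pt "-3 26 0" --pt "-2.5 18 0" --pt "-1.5 12 0" --pt "-0.5 6.3 0" --pt "0 0 0" --pt "0 0 0" --pt "0 0 -10" --pt "0 0 -20" --pt "0 0 -25" --pt "0 0 -25" --pt "0 0 -22" --pt "0 0 -17" --pt "0 0 -12" --pt "0 0 -8" --pt "0 0 -5" --pt "0 0 -3" --pt "0 0 -2" --pt "0 0 -1" --pt "0 0 0" --pt "0 0 0" --spin '[0, 0, 0, 0, 0, 0, 0, 0, 0, 0, 0, 0, 0, 0, 0, 0, 0, 0, 0, 0]'

```text
time: 38.65
tool_pos: [0.5151, 0.3428, 0.2241]
tool_rot: [3.141, -0.0, 1.493]
contact_force: [0.7, 0.7, -0.6]
opening: 0.0475
grip_force: 20.0
```

Request:
arm_command --pt "0 0 0" --pt "0 0 0" --pt "0 0 0" --pt "0 0 0" --pt "0 0 0" --pt "0 0 0" --pt "0 0 0" --pt "0 0 0" --pt "0 0 0" --pt "0 0 0" --spin '[0, 0, 0, 0, 0, 0, 0, 0, 0, 0]' --jaw 1

```text
time: 39.65
tool_pos: [0.5151, 0.3427, 0.2238]
tool_rot: [3.141, 0.0, 1.493]
contact_force: [-0.4, -0.1, -0.1]
opening: 0.0918
grip_force: 0.0
```

Request:
arm_command --pt "0 0 5" --pt "0 0 15" --pt "0 0 25" --pt "0 0 30" --pt "0 0 30" --pt "0 0 30" --pt "0 0 20" --pt "0 0 5" --pt "-10 -20 0" --pt "-10 -30 0" --pt "-10 -35 0" --pt "-10 -35 0" --pt "-10 -35 0" --pt "-10 -35 0" --pt "-10 -35 0" --pt "-10 -35 0" --pt "-5 -20 0" --pt "0 -10 0" --pt "0 0 0" --pt "0 0 0" --spin '[0, 0, 0, 0, 0, 0, 0, 0, 0, 0, 0, 0, 0, 0, 0, 0, 0, 0, 0, 0]'

```text
time: 41.65
tool_pos: [0.4304, 0.0532, 0.3835]
tool_rot: [-3.141, -0.0, 1.493]
contact_force: [-0.3, 1.1, -0.1]
opening: 0.0919
grip_force: 0.0
```

```bash
python3 -c "
from h import *
look([('tall',498,127,119),('sq',504,199,109),('cone',509,271,110),('short',515,343,82)],'d')"
```

```text
tcp [430.4  53.2 383.5] t 41.65
scene tall 95 [498.7 126.6] 118.9
scene sq 113 [506.8 199.8] 108.5
scene cone 104 [510.7 268.5] 110.1
scene short 227 [516.4 339.8] 82.1
side tall 221 [497.7 128.3] 118.3
side sq 355 [503.6 199.4] 108.4
side cone 389 [509.4 270.9] 109.5
side short 1175 [514.8 342.1] 81.6
```

View pics/d.png

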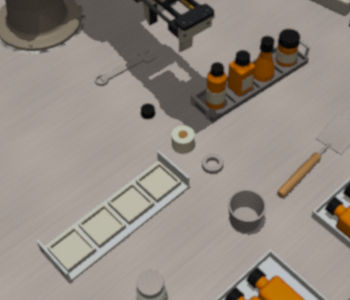

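All four bottles stand in the carrier, from (217,85) to (288,45) in the crop. Their heights are right and each is within about 3 mm of its pocket centre.

```bash
python3 -c "
from cell import *
print(hand_in())"
```

```text
the job is handed in; nothing more can be done
None
```

I moved all four bottles into the carrier in reverse order and handed the job in; the last camera check showed each upright on its pocket floor, within about 3 mm of the pocket centre, but hand-in returned no verdict.

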